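# Put the stamps and tapes back in their display trays

### The job

Put each stamp and tape roll lying loose in the middle of the table back on display in the holder lined in its own colour: the two stamps upright in the rectangular trays, with the base square to the tray (either way round), and the two tape rolls flat in the round dishes. Each must sit fully down inside its rim, set down gently and not dropped. Leave the eraser and the scissors where they are, and ignore the goods beyond the stapler at the far right.

Things in the scene. Friction and masses are not known exactly. Their poses are not given: they have to be found in the camera images.
- red_stamp: Red hand stamp, 66 mm tall: wooden base 24 mm (x) by 36 mm (y) by 14 mm high, and on it a round turned red handle, at most 20 mm across, from 14 to 66 mm up, its widest part near the top (grip there, about 45 mm up). About 35 g. Origin at the centre of the underside, z up, y along the long side of the base. Stands on the table at the start, at any yaw.
- navy_stamp: Navy hand stamp, 66 mm tall: wooden base 24 mm (x) by 36 mm (y) by 14 mm high, and on it a round turned dark navy blue handle, at most 20 mm across, from 14 to 66 mm up, its widest part near the top (grip there, about 45 mm up). About 35 g. Origin at the centre of the underside, z up, y along the long side of the base. Stands on the table at the start, at any yaw.
- coral_roll: Coral (pinkish red) roll of paper tape lying flat: 48 mm across, 15 mm high (solid to the fingers; the hole cannot be used). About 22 g. Origin at the centre of the underside, z up. (Another two rolls far to the right, beyond the green stapler, are shop stock and not part of this.)
- green_roll: Sage green roll of paper tape lying flat: 48 mm across, 15 mm high (solid to the fingers; the hole cannot be used). About 22 g. Origin at the centre of the underside, z up. (Another two rolls far to the right, beyond the green stapler, are shop stock and not part of this.)
- red_tray: A rectangular, shallow fixed wooden tray lined in red: outside 52 mm (x) by 64 mm (y), inside 42 mm by 54 mm; lined floor 3 mm above the table, rim 8 mm above the table. Origin at the centre of its underside, z up, y along its long side. It belongs to the red stamp.
- navy_tray: A rectangular, shallow fixed wooden tray lined in dark navy blue: outside 52 mm (x) by 64 mm (y), inside 42 mm by 54 mm; lined floor 3 mm above the table, rim 8 mm above the table. Origin at the centre of its underside, z up, y along its long side. It belongs to the navy stamp.
- coral_dish: A shallow fixed round wooden dish lined in coral (pinkish red): 82 mm across outside, 72 mm inside; lined floor 3 mm above the table, rim 8 mm above the table. Origin at the centre of its underside, z up. It belongs to the coral tape roll.
- green_dish: A shallow fixed round wooden dish lined in sage green: 82 mm across outside, 72 mm inside; lined floor 3 mm above the table, rim 8 mm above the table. Origin at the centre of its underside, z up. It belongs to the green tape roll.
- eraser: White eraser in a blue sleeve, 21 x 45 x 12 mm, loose, lying in the middle of the work; not to be moved. Origin at the centre of its underside, y along its length.
- scissors: Closed scissors with red handles, 199 mm long, 87 mm wide, 9 mm thick, loose, lying flat at the robot's right of the work; not to be moved. Origin at the middle of their length on the underside, y toward the handles.
Things that resemble listed ones, but are neither listed nor needed, are in the scene too. What is shaped like the red_stamp but orange or turquoise is not meant.

How it is judged:
By the outcome, as a careful person would: the job done as asked, in the order asked, and still so for the second after the job is handed in, with the robot touching nothing.
It also fails if it takes over 99 s, if anything falls off the work surface, if the arm or the gripper's body presses on something with over 40 N, if the wrist force passes 120 N, or if a joint passes its speed limit or range.

### The arm

A 7-joint arm with a two-finger parallel gripper is mounted at the origin on a cart in front of the work surface, level with it; the furniture and walls round the work are solid. World frame = base frame: x ahead of the robot, y to its left, z up, the work surface at z = 0. Lengths are in m, angles in rad, forces in N, time in s.
With the tool pointing down it reaches from about 0.425 to 0.925 m from the base axis. Payload 6.8 kg.
Tool frame: the origin (TCP) lies between the finger pads; the fingertips stand 19 mm ahead of it and the grasp point (between the pads) is the TCP (manip.nose_length is the distance from the TCP to the fingertips, in m); z points along the fingers, y is the direction in which the jaws open and shut (so a half turn about z gives the same grasp; the last joint's range is limited). The gripper opens to 88 mm and grips with 3 to 60 N. Pads are 20 mm wide; open, the fingers measure 115 mm over their backs; the gripper's body (75 mm by 178 mm) begins 61 mm behind the grasp point.
Start: joints at [-1.225, 0.477, 0.022, 1.555, -0.011, 1.109, -0.083], TCP at [0.296, 0.607, 0.211] pointing down, gripper open.
Joint ranges: [-2.96, 2.96], [-0.34, 2.1], [-1.41, 1.46], [0.24, 2.44], [-1.37, 4.51], [0.17, 1.92], [-2.96, 2.96]. Speed limits (rad/s): [2.39, 2.39, 3.14, 3.14, 3.14, 3.14, 3.14].

### API

Orientations are given as a rotation vector (axis times angle).
In Python, from rig import manip, optics gives the robot as it stands. The module is installed in compiled form; this text tells all that it offers.
- The arm moves only by the shell command python3 -m inch 'ROWS'. ROWS is JSON, a list of rows, each a list of 3 entries, a list of its own where there are three numbers: the closure, from 0 (fully open) to 1 (shut), then the shift along the world's x, y, z in cm, then the turn about the world's z in degrees. A call has 1 to 12 rows; each row is the pose to reach, as a shift and turn from the pose commanded when the call began; what a row does not reach only later rows make up. A row lasts 1/8 s, in which the tool goes at most 62.5 mm and 10.7 degrees, less where a joint would pass 70% of its speed; a pose out of reach is approached as far as the arm can. A call with a gripper value outside its range is refused whole. The fingers move at their own pace and stop on an object; the grip force is fixed at half the most. Time passes only in rows, so rows that repeat a pose let the fingers close. It gives the time, the measured TCP pose, the force and the opening at its end, in the units of the state.
- manip.sense(): the state, without advancing time (a new reading comes with each control period).
- optics.snapshot(name): name is "scene" or "top"; returns a dict with "img" (420x560x3 uint8, red, green, blue), "vfov" (degrees; the focal length in pixels is half the picture's height over the tangent of half this angle, whatever the lens; pixels are square), "cx", "cy" (the principal point, pixels), "pose" (4x4, takes a point from camera to world coordinates). Camera axes: x right, y up, looking along -z (the intrinsics and any distortion apply to the point x, -y, -z); pixel columns grow to the right and rows downward; lengths in m; the calibration is good to about 2 mm. A picture is of the moment at which its call begins. There is no depth.
- manip.close_job(): hands the job in, once; it reports no verdict.
The state is a dict: "time_s": time; "joint_positions": joint angles; "dq": joint speeds; "effort": joint torques, N m; "ee_pos": TCP position; "orientation": TCP orientation; "force": force on the tool from outside, world axes, zero at the start; "wrist_torque": the same for the moment, N m; "opening": finger opening in m.
Only numpy, scipy, OpenCV 4.12 (cv2) and the standard library are available. Lean on these libraries where they do the work, as an engineer would, in place of code of your own. Each camera call takes 0.05 s, during which the arm holds its last target. There are 200 camera calls.

## Working session

There is one attempt and no reset: what is moved stays moved. The work goes in short steps, Python scripts to look and compute and a shell command to move; the robot and the scene stay as the last step left them, time stands still between calls to the robot, and variables do not carry over. Pictures are saved under pics/ and viewed, about 12 in all and at most 16, crops included, and the job is handed in when it is done.

```bash
mkdir -p pics
cat > h.py <<'E'
import numpy as np, cv2
from rig import manip, optics
def snap(n):
    s=optics.snapshot(n); return s
def ray2plane(s,u,v,z):
    h=s["img"].shape[0]; f=h/2/np.tan(np.radians(s["vfov"])/2)
    d=np.array([(u-s["cx"])/f,-(v-s["cy"])/f,-1.0]); P=np.array(s["pose"])
    d=P[:3,:3]@d; o=P[:3,3]; return o+d*(z-o[2])/d[2]
def proj(s,p):
    h=s["img"].shape[0]; f=h/2/np.tan(np.radians(s["vfov"])/2); P=np.array(s["pose"])
    c=P[:3,:3].T@(np.array(p)-P[:3,3]); return s["cx"]-f*c[0]/c[2], s["cy"]+f*c[1]/c[2]
E
python3 - <<'E'
from h import *
for n in("scene","top"):
    s=snap(n); cv2.imwrite(f"pics/{n}0.png",cv2.resize(s["img"][...,::-1],(800,600),interpolation=cv2.INTER_CUBIC))
    np.save(f"pics/{n}0.npy",s,allow_pickle=True)
    print(n,s["vfov"],s["cx"],s["cy"],[k for k in s],np.round(s["pose"],3).tolist())
st=manip.sense();print(st);print(manip.nose_length)
E
```

```text
scene 49.913497752519824 273.9011644253429 208.74438080404758 ['img', 'vfov', 'cx', 'cy', 'pose'] [[0.554, 0.592, -0.586, -0.123], [-0.833, 0.389, -0.394, -0.534], [-0.006, 0.706, 0.708, 0.872], [0.0, 0.0, 0.0, 1.0]]
top 46.44200609485073 279.0851591085897 205.30881281436353 ['img', 'vfov', 'cx', 'cy', 'pose'] [[-0.003, 0.998, -0.059, 0.481], [-1.0, -0.003, 0.004, -0.081], [0.004, 0.059, 0.998, 1.352], [0.0, 0.0, 0.0, 1.0]]
{'time_s': 0.1, 'joint_positions': array([-1.22509075,  0.47772432,  0.02235232,  1.55631902, -0.01152033,
        1.1092844 , -0.0830819 ]), 'dq': array([ 0.00027089, -0.00152889, -0.00040957, -0.00160035, -0.00038678,
       -0.00016481,  0.00032755]), 'effort': array([ 4.98560315e-03, -5.84093142e+01,  1.54068120e+00, -2.73312557e+01,
       -5.41141990e-02,  1.31284972e-02,  7.72147564e-05]), 'ee_pos': array([0.29568397, 0.60618568, 0.21058869]), 'orientation': array([-7.06644406e-01, -3.06081915e+00,  2.49066081e-03]), 'force': array([ 0.13709288, -0.90115126,  0.17330037]), 'wrist_torque': array([ 0.00106518, -0.00926016, -0.00641421]), 'opening': 0.08762907946742983}
0.019
```

View pics/scene0.png

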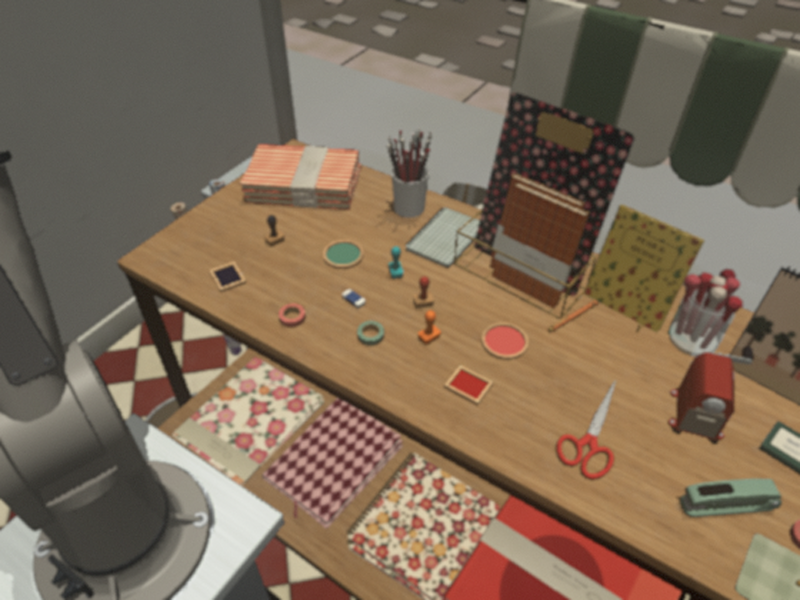

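View pics/top0.png

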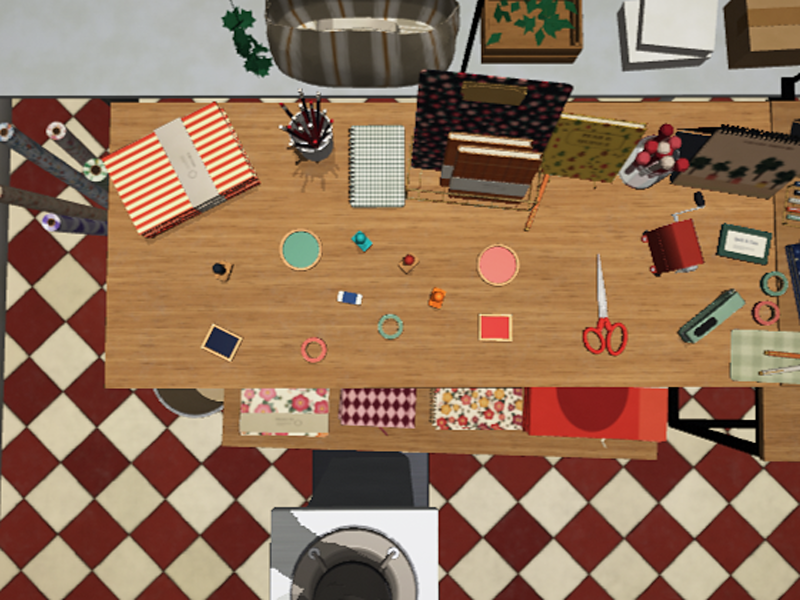

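Top view (800×600 px): the candidates for each target are:
- **Red stamp:** (408,261). Orange (437,297) and turquoise (361,240) are decoys.
- **Navy stamp:** (222,270).
- **Coral roll:** (314,350). **Green roll:** (390,326). The stock rolls at (766,313) and (774,284) are not meant.
- **Trays:** navy (222,342), red (495,327).
- **Dishes:** green (300,250), coral (497,264).
- **Leave alone:** eraser (349,298), scissors (604,320).

```bash
cat > m.py <<'E'
from h import *
import sys
T=np.load("pics/top0.npy",allow_pickle=True).item(); S=np.load("pics/scene0.npy",allow_pickle=True).item()
k=.7
# name: top px(800), scene px(800), hue lo/hi, min sat, z
Q=dict(navy_tray=((222,342),(228,275),(100,140),60,.003),red_tray=((495,327),(469,384),(170,8),120,.003),
green_dish=((300,250),(343,253),(60,95),60,.003),coral_dish=((497,264),(505,340),(170,8),100,.003),
coral_roll=((314,350),(292,314),(170,8),90,.015),green_roll=((390,326),(371,332),(60,95),40,.015),
eraser=((349,298),(353,298),(105,125),100,.012))
for n,(pt,ps,(a,b),sm,z) in Q.items():
    o=[]
    for I,(u,v) in((T,pt),(S,ps)):
        hsv=cv2.cvtColor(I["img"],cv2.COLOR_RGB2HSV); H=hsv[...,0]
        m=((H>=a)&(H<=b) if a<b else (H>=a)|(H<=b))&(hsv[...,1]>=sm)
        r=np.zeros(m.shape,np.uint8); cv2.circle(r,(int(u*k),int(v*k)),25,1,-1)
        m=(m&(r>0)).astype(np.uint8)
        nl,L,st,c=cv2.connectedComponentsWithStats(m)
        i=1+np.argmin([np.hypot(*(c[j]-np.array([u*k,v*k])))-st[j,4]*.1 for j in range(1,nl)])
        cn=max(cv2.findContours((L==i).astype(np.uint8),cv2.RETR_EXTERNAL,cv2.CHAIN_APPROX_NONE)[0],key=len)[:,0]
        w=np.array([ray2plane(I,x,y,z)[:2] for x,y in cn],np.float32)*1000
        R=cv2.minAreaRect(w); o.append((np.round(R[0],1).tolist(),np.round(R[1],1).tolist(),round(R[2],1)))
    print(n,*o,sep='  ')
st=manip.sense(); print(proj(T,st['ee_pos']),proj(S,st['ee_pos']))
print('base',proj(T,[0,0,0]),proj(S,[0,0,0]))
t=T["img"]; s=S["img"]
c1=cv2.resize(t[150:230,140:340],(800,320),interpolation=cv2.INTER_CUBIC)
c2=cv2.resize(s[145:245,175:325],(400,267),interpolation=cv2.INTER_CUBIC); c2=np.hstack([c2,cv2.resize(s[100:200,260-125:260-125+150],(400,267),interpolation=cv2.INTER_CUBIC)])
cv2.imwrite("pics/c1.png",np.vstack([c1,c2])[...,::-1])
E
python3 m.py
```

```text
Traceback (most recent call last):
  File "m.py", line 18, in <module>
    i=1+np.argmin([np.hypot(*(c[j]-np.array([u*k,v*k])))-st[j,4]*.1 for j in range(1,nl)])
        ~~~~~~~~~^^^^^^^^^^^^^^^^^^^^^^^^^^^^^^^^^^^^^^^^^^^^^^^^^^^^^^^^^^^^^^^^^^^^^^^^^
ValueError: attempt to get argmin of an empty sequence
```

```bash
sed -i 's/(228,275),(100,140),60/(228,275),(100,165),20/; s/(371,332),(60,95),40/(371,332),(55,100),25/' m.py
sed -i "s/^        i=1+/        if nl<2: print(n,'none',hsv[int(v*k),int(u*k)]); continue\n        i=1+/" m.py
python3 m.py
```

```text
navy_tray  ([469.6, 254.7], [50.9, 37.8], 63.5)  ([470.5, 257.8], [36.7, 31.3], 63.7)
red_tray  ([497.0, -271.5], [49.7, 41.3], 89.4)  ([498.1, -269.9], [51.6, 37.2], 89.7)
green_dish  ([649.1, 103.9], [66.5, 66.9], 89.9)  ([650.6, 105.7], [54.7, 57.1], 69.6)
coral_dish  ([618.8, -278.4], [66.6, 69.7], 89.4)  ([620.5, -276.2], [64.5, 67.5], 33.3)
coral_roll  ([454.5, 75.3], [46.3, 46.0], 45.1)  ([449.8, 74.8], [52.2, 44.6], 39.1)
green_roll  ([498.9, -69.1], [41.0, 43.6], 89.8)  ([492.7, -90.9], [2.0, 12.5], 87.2)
eraser none [111  90 119]
eraser  ([554.1, 8.3], [24.8, 18.5], 80.4)
(np.float64(-21.728762227736638), np.float64(316.1975987616204)) (np.float64(-2.8314497018416205), np.float64(121.86053620429455))
base (np.float64(247.36516237229966), np.float64(413.19904127572624)) (np.float64(87.90811433620769), np.float64(376.6885753832303))
```

View pics/c1.png

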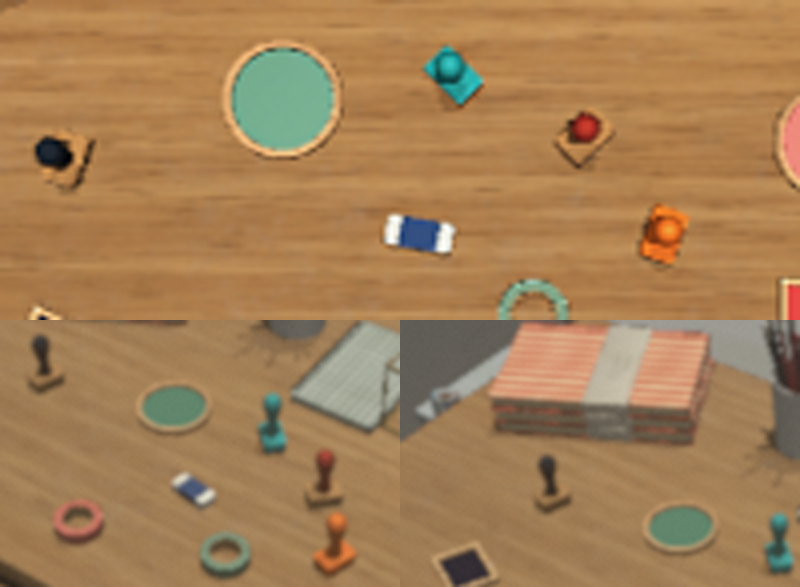

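The two views agree to about 2–3 mm. Red, navy, orange and turquoise are clearly separable, and the choice of stamps is confirmed: red at (408,261), navy at (222,270). Next I measure the stamps' heads and base yaw.

```bash
cat > m2.py <<'E'
from h import *
T=np.load("pics/top0.npy",allow_pickle=True).item(); S=np.load("pics/scene0.npy",allow_pickle=True).item()
def ray(s,u,v):
    a=ray2plane(s,u,v,0); o=np.array(s["pose"])[:3,3]; d=a-o; return o,d/np.linalg.norm(d)
def tri(a,b):
    (o,d),(p,e)=ray(T,*a),ray(S,*b)
    t=np.linalg.lstsq(np.c_[d,-e],p-o,rcond=None)[0]; x,y=o+t[0]*d,p+t[1]*e
    return np.round((x+y)/2*1000,1),round(np.linalg.norm(x-y)*1000,1)
def blob(I,u,v,f,r):
    hsv=cv2.cvtColor(I["img"],cv2.COLOR_RGB2HSV).astype(int); m=f(hsv[...,0],hsv[...,1],hsv[...,2])
    k=np.zeros(m.shape,np.uint8); cv2.circle(k,(int(u),int(v)),r,1,-1); ys,xs=np.nonzero(m&(k>0)); return xs.mean(),ys.mean(),len(xs)
red=lambda H,s,v:((H>=168)|(H<=6))&(s>130)
drk=lambda H,s,v:(v<70)
# heads: topmost part of handle in scene
print('red', rt:=blob(T,408*.7,260*.7,red,7), rs:=blob(S,424*.7,283*.7,red,5), tri(rt[:2],rs[:2]))
print('navy',nt:=blob(T,219*.7,269*.7,drk,6), ns:=blob(S,272*.7,220*.7,drk,5), tri(nt[:2],ns[:2]))
for n,(u,v) in dict(red=(286,183),navy=(157,189)).items():
    pass
def crop(I,u,v,w,h,W,H): return cv2.resize(I["img"][v-h//2:v+h//2,u-w//2:u+w//2],(W,H),interpolation=cv2.INTER_CUBIC)
a=np.vstack([np.hstack([crop(T,286,184,24,18,400,300),crop(T,156,190,24,18,400,300)]),
 np.hstack([crop(S,297,204,24,18,400,300),crop(S,191,162,24,18,400,300)])])
cv2.imwrite("pics/c2.png",a[...,::-1])
E
python3 m2.py
```

```text
red (np.float64(285.9189189189189), np.float64(181.45945945945945), 37) (np.float64(296.6190476190476), np.float64(196.8095238095238), 21) (array([ 621.8, -105.1,   55.6]), np.float64(0.9))
navy (np.float64(153.05882352941177), np.float64(187.88235294117646), 51) (np.float64(189.79166666666666), np.float64(154.91666666666666), 24) (array([605.3, 249.4,  52.3]), np.float64(2.3))
```

View pics/c2.png

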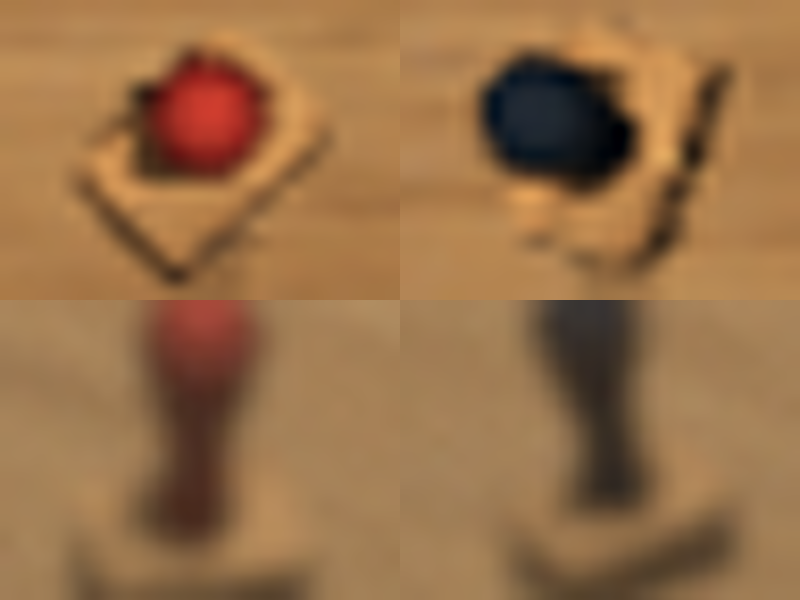

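```bash
python3 -m inch '[[0,[6,-13,0],-20],[0,[12,-26,0],-40],[0,[18,-39,0],-60],[0,[24,-52,0],-80],[0,[30,-66,0],-100],[0,[32.6,-71.2,0],-109],[0,[32.6,-71.2,0],-109],[0,[32.6,-71.2,0],-109],[0,[32.6,-71.2,0],-109],[0,[32.6,-71.2,0],-109],[0,[32.6,-71.2,0],-109],[0,[32.6,-71.2,0],-109]]'
cat > p.py <<'E'
from h import *
from scipy.spatial.transform import Rotation as R
st=manip.sense(); M=R.from_rotvec(st['orientation']).as_matrix()
print(st['time_s'],np.round(st['ee_pos'],4),'yaw jaw',np.degrees(np.arctan2(M[1,1],M[0,1])).round(1),'tilt',M[:,2].round(3),'F',np.round(st['force'],2),'op',round(st['opening'],4),'q',np.round(st['joint_positions'],2))
E
python3 p.py
python3 - <<'E'
from h import *
S=np.load("pics/scene0.npy",allow_pickle=True).item();T=np.load("pics/top0.npy",allow_pickle=True).item()
f=lambda x,y:ray2plane(S,179+(x-400)/16.67,153+(y-300)/16.67,0)[:2]
g=lambda x,y:ray2plane(T,144+(x-400)/16.67,181+y/16.67,0)[:2]
for a,b in((f(550,595),f(728,552)),(f(550,595),f(515,550)),(g(725,70),g(655,255)),(g(530,240),g(650,265))): d=b-a; print(a,b,np.linalg.norm(d),np.degrees(np.arctan2(d[1],d[0])))
E
```

```text
time_s: 1.6
ee_pos: [0.6087, -0.0766, 0.2112]
orientation: [-2.902, -1.203, 0.0]
force: [0.6, 1.4, 1.0]
opening: 0.0878
1.6 [ 0.6087 -0.0766  0.2112] yaw jaw -45.0 tilt [-0.  0. -1.] F [0.57 1.35 1.  ] op 0.0878 q [-0.44  0.43  0.62  1.74 -0.28  1.06 -0.5 ]
[0.59076129 0.2547719 ] [0.61742467 0.23584752] 0.032696613311842926 -35.36529568099764
[0.59076129 0.2547719 ] [0.59679068 0.26838998] 0.014893133116652933 66.11866642308813
[0.61850118 0.23292556] [0.58768309 0.24419663] 0.03281450900555733 159.91107271273705
[0.5902364  0.26495999] [0.58602022 0.2450067 ] 0.02039386789584264 -101.93124734906633
```

```bash
python3 -m inch '[[0,[1.3,-2.8,0],0],[0,[1.3,-2.8,-5],0],[0,[1.3,-2.8,-9],0],[0,[1.3,-2.8,-9],0]]'
python3 p.py
python3 - <<'E'
from h import *
a=[]
for n,(u,v) in dict(top=(286,184),scene=(297,204)).items():
    s=snap(n); a.append(cv2.resize(s["img"][v-50:v+50,u-65:u+65],(400,308),interpolation=cv2.INTER_CUBIC))
cv2.imwrite("pics/c3.png",np.hstack(a)[...,::-1])
E
```

```text
time_s: 2.1
ee_pos: [0.6185, -0.1026, 0.1184]
orientation: [-2.9, -1.201, 0.01]
force: [0.2, -0.2, 0.3]
opening: 0.0872
2.1 [ 0.6185 -0.1026  0.1184] yaw jaw -45.0 tilt [-0.007  0.    -1.   ] F [ 0.2  -0.23  0.33] op 0.0872 q [-0.34  0.56  0.57  1.78 -0.37  0.92 -0.4 ]
```

View pics/c3.png

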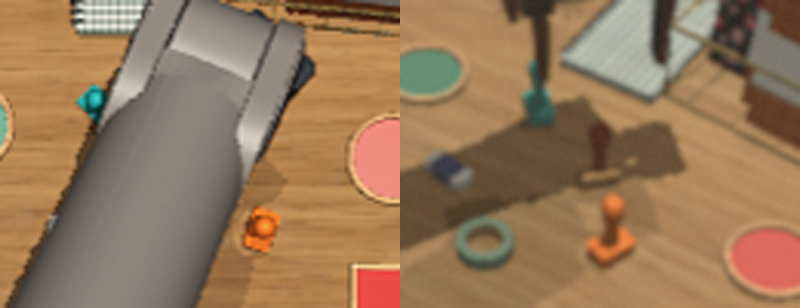

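The fingers straddle the red stamp, at (600,150) in the crop, and are clear of the turquoise and orange ones. I descend, grip and lift.

```bash
python3 -m inch '[[0,[0.1,-0.1,-3],0],[0,[0.1,-0.1,-6],0],[0,[0.1,-0.1,-7.5],0],[0,[0.1,-0.1,-7.5],0],[0,[0.1,-0.1,-7.5],0]]'; python3 p.py
python3 -m inch '[[0.5,[0,0,0],0],[0.9,[0,0,0],0],[1,[0,0,0],0],[1,[0,0,0],0],[1,[0,0,0],0],[1,[0,0,0],0],[1,[0,0,0],0]]'; python3 p.py
```

```text
time_s: 2.82
ee_pos: [0.6233, -0.1045, 0.048]
orientation: [2.901, 1.202, 0.003]
force: [-0.1, 0.7, 0.9]
opening: 0.0879
2.825 [ 0.6233 -0.1045  0.048 ] yaw jaw -45.0 tilt [ 0.002 -0.    -1.   ] F [-0.08  0.67  0.87] op 0.0879 q [-0.3   0.65  0.51  1.82 -0.43  0.79 -0.35]
time_s: 3.7
ee_pos: [0.6222, -0.1042, 0.0464]
orientation: [-2.902, -1.202, 0.0]
force: [-1.0, -0.4, -0.5]
opening: 0.0216
3.7 [ 0.6222 -0.1042  0.0464] yaw jaw -45.0 tilt [-0. -0. -1.] F [-1.02 -0.37 -0.47] op 0.0216 q [-0.3   0.65  0.51  1.82 -0.43  0.79 -0.35]
```

```bash
python3 -m inch '[[1,[0,0,0],0],[1,[0,0,2],0],[1,[0,0,6],0],[1,[0,0,10],0],[1,[-3,-4,10],-10],[1,[-6,-8,10],-20],[1,[-9.5,-12.5,10],-30],[1,[-12.5,-16.65,10],-40],[1,[-12.5,-16.65,10],-45],[1,[-12.5,-16.65,8],-45],[1,[-12.5,-16.65,4],-45],[1,[-12.5,-16.65,4],-45]]'; python3 p.py
python3 - <<'E'
from h import *
a=[]
for n,(u,v) in dict(top=(346,229),scene=(328,250)).items():
    s=snap(n); a.append(cv2.resize(s["img"][v-40:v+40,u-52:u+52],(400,308),interpolation=cv2.INTER_CUBIC))
cv2.imwrite("pics/c4.png",np.hstack(a)[...,::-1])
E
```

```text
time_s: 5.2
ee_pos: [0.4955, -0.2685, 0.0838]
orientation: [-3.139, -0.005, 0.008]
force: [0.5, -0.5, -0.1]
opening: 0.0165
5.2 [ 0.4955 -0.2685  0.0838] yaw jaw -89.8 tilt [-0.005  0.003 -1.   ] F [ 0.48 -0.5  -0.13] op 0.0165 q [-0.17  0.57  0.75  1.97 -0.53  0.82 -0.69]
```

View pics/c4.png

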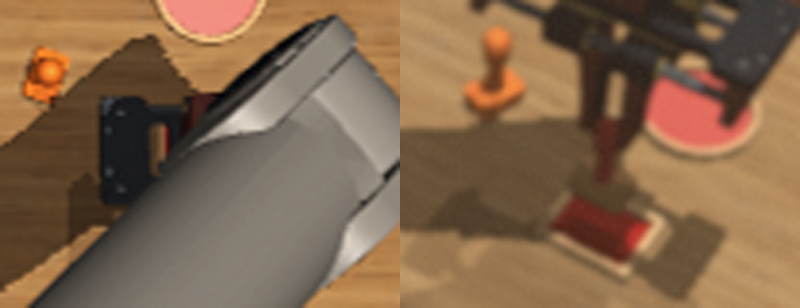

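The stamp is held upright over the red tray, which is at about (605,235) in the right crop. I lower it slowly.

```bash
python3 -m inch '[[1,[0,0,-1.5],0],[1,[0,0,-2.8],0],[1,[0,0,-3.3],0],[1,[0,0,-3.5],0],[1,[0,0,-3.5],0]]'; python3 p.py
python3 - <<'E'
from h import *
u,v=328,255
s=snap("scene"); cv2.imwrite("pics/c5.png",cv2.resize(s["img"][v-30:v+30,u-40:u+40],(640,480),interpolation=cv2.INTER_CUBIC)[...,::-1])
E
```

```text
time_s: 5.92
ee_pos: [0.4972, -0.2709, 0.0515]
orientation: [3.141, -0.0, 0.0]
force: [-0.0, -0.2, -0.5]
opening: 0.0161
5.925 [ 0.4972 -0.2709  0.0515] yaw jaw -90.0 tilt [ 0. -0. -1.] F [-0.04 -0.22 -0.5 ] op 0.0161 q [-0.14  0.61  0.71  1.98 -0.58  0.76 -0.66]
```

View pics/c5.png

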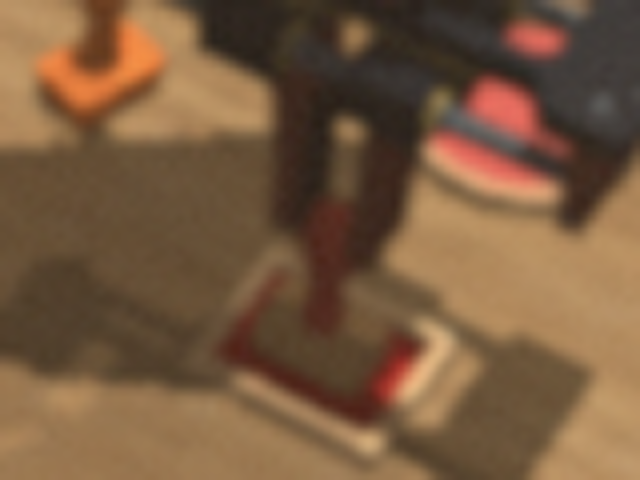

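Inside the rim and square to it, about 2 mm above the floor. I lower it until it touches, then release.

```bash
python3 -m inch '[[1,[0,0,-0.1],0],[1,[0,0,-0.2],0],[1,[0,0,-0.25],0],[1,[0,0,-0.25],0]]'; python3 p.py
```

```text
time_s: 6.48
ee_pos: [0.4974, -0.2707, 0.0492]
orientation: [-3.141, 0.0, -0.001]
force: [-0.3, 1.1, 4.3]
opening: 0.0161
6.475 [ 0.4974 -0.2707  0.0492] yaw jaw -90.0 tilt [ 0.  0. -1.] F [-0.32  1.14  4.35] op 0.0161 q [-0.13  0.62  0.7   1.98 -0.58  0.75 -0.65]
```

```bash
python3 -m inch '[[0.6,[0,0,0],0],[0.3,[0,0,0],0],[0.3,[0,0,0],0],[0,[0,0,0.5],0],[0,[0,0,3],0],[0,[0,0,7],0],[0,[0,0,12],0],[0,[0,0,13],0]]'; python3 p.py
python3 -m inch '[[0,[1,5,0],10],[0,[2,10,0],20],[0,[3.2,15.5,0],30],[0,[4.4,21,0],40],[0,[5.5,26.5,0],50],[0,[6.6,32,0],60],[0,[7.8,37.5,0],70],[0,[9,43,0],70],[0,[10,48,0],70],[0,[10.8,52,0],70],[0,[10.8,52,0],70],[0,[10.8,52,0],70]]'; python3 p.py
python3 - <<'E'
from h import *
a=[]
for n,(u,v) in dict(top=(346,220),scene=(328,250)).items():
    s=snap(n); a.append(cv2.resize(s["img"][v-24:v+24,u-31:u+31],(400,308),interpolation=cv2.INTER_CUBIC))
    np.save(f"pics/{n}1.npy",s,allow_pickle=True)
u,v=190,158; S=s["img"]; a.append(cv2.resize(S[v-24:v+24,u-31:u+31],(400,308),interpolation=cv2.INTER_CUBIC))
u,v=165,165; a.append(cv2.resize(S[v-100:v+100,u-130:u+130],(400,308)))
cv2.imwrite("pics/c6.png",np.vstack([np.hstack(a[:2]),np.hstack(a[2:])])[...,::-1])
E
```

```text
time_s: 7.48
ee_pos: [0.4986, -0.272, 0.1822]
orientation: [3.14, -0.001, 0.008]
force: [0.6, 1.1, -0.8]
opening: 0.0875
7.475 [ 0.4986 -0.272   0.1822] yaw jaw -90.0 tilt [ 0.005 -0.002 -1.   ] F [ 0.55  1.08 -0.79] op 0.0875 q [-0.27  0.44  0.87  1.89 -0.4   0.99 -0.79]
time_s: 8.98
ee_pos: [0.6047, 0.2481, 0.1782]
orientation: [2.574, 1.801, -0.003]
force: [-1.0, -0.5, -0.1]
opening: 0.088
8.975 [0.6047 0.2481 0.1782] yaw jaw -20.0 tilt [-0.001 -0.001 -1.   ] F [-1.04 -0.46 -0.13] op 0.088 q [-0.82  0.51  0.48  1.67 -0.26  1.03 -0.61]
```

View pics/c6.png

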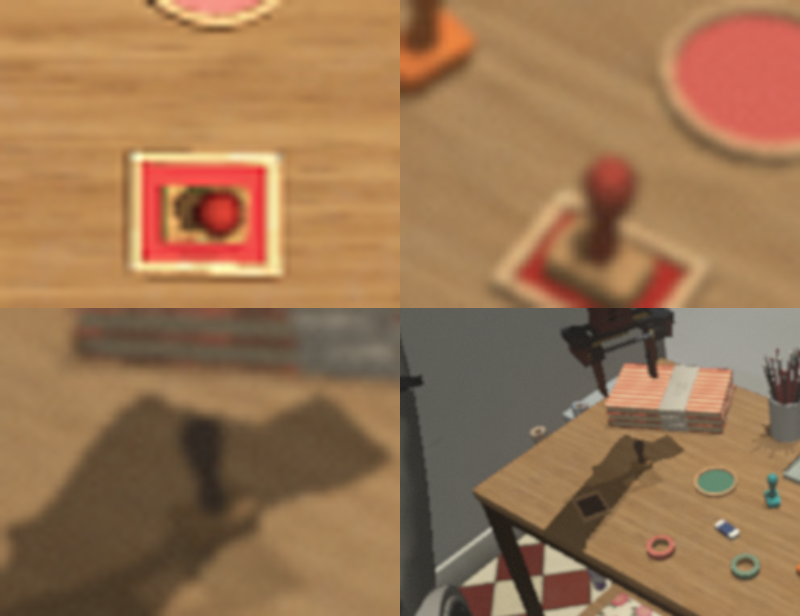

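The red stamp sits square inside its tray. Now the navy stamp.

```bash
python3 -m inch '[[0,[0,0.1,-5],0],[0,[0,0.1,-9],0],[0,[0,0.1,-12],0],[0,[0,0.1,-13.2],0],[0,[0,0.1,-13.2],0],[0.6,[0,0.1,-13.2],0],[1,[0,0.1,-13.2],0],[1,[0,0.1,-13.2],0],[1,[0,0.1,-13.2],0],[1,[0,0.1,-13.2],0],[1,[0,0.1,-13.2],0],[1,[0,0.1,-13.2],0]]'; python3 p.py
python3 -m inch '[[1,[0,0,0],0],[1,[0,0,0],0],[1,[0,0,2],0],[1,[0,0,6],0],[1,[0,0,6],0]]'; python3 p.py
```

```text
time_s: 10.58
ee_pos: [0.6051, 0.2503, 0.0469]
orientation: [2.573, 1.802, -0.0]
force: [-0.0, -0.0, -0.0]
opening: 0.0215
10.575 [0.6051 0.2503 0.0469] yaw jaw -20.0 tilt [-0. -0. -1.] F [-0.   -0.04 -0.02] op 0.0215 q [-0.77  0.66  0.4   1.75 -0.34  0.8  -0.55]
time_s: 11.2
ee_pos: [0.608, 0.251, 0.1116]
orientation: [2.573, 1.801, 0.011]
force: [0.2, 0.0, 0.3]
opening: 0.0152
11.2 [0.608  0.251  0.1116] yaw jaw -20.0 tilt [ 0.007  0.003 -1.   ] F [0.2  0.01 0.31] op 0.0152 q [-0.8   0.58  0.44  1.72 -0.3   0.91 -0.58]
```

```bash
python3 -m inch '[[1,[-2,0.1,0],10],[1,[-4,0.2,0],20],[1,[-6,0.3,0],30],[1,[-8,0.3,0],40],[1,[-10,0.4,0],50],[1,[-12,0.5,0],60],[1,[-13.5,0.5,0],70],[1,[-13.5,0.5,0],80],[1,[-13.5,0.5,0],85],[1,[-13.5,0.5,-2],85],[1,[-13.5,0.5,-3.5],85],[1,[-13.5,0.5,-3.5],85]]'; python3 p.py
python3 - <<'E'
from h import *
u,v=160,188
s=snap("scene"); cv2.imwrite("pics/c7.png",cv2.resize(s["img"][v-30:v+30,u-40:u+40],(640,480),interpolation=cv2.INTER_CUBIC)[...,::-1])
E
```

```text
time_s: 12.7
ee_pos: [0.4692, 0.2547, 0.0709]
orientation: [-0.68, -3.065, 0.003]
force: [-0.2, -0.1, 0.1]
opening: 0.0157
12.7 [0.4692 0.2547 0.0709] yaw jaw 65.0 tilt [-0.002 -0.002 -1.   ] F [-0.23 -0.14  0.14] op 0.0157 q [-0.67  0.43  0.07  2.01 -0.05  0.7   0.56]
```

View pics/c7.png

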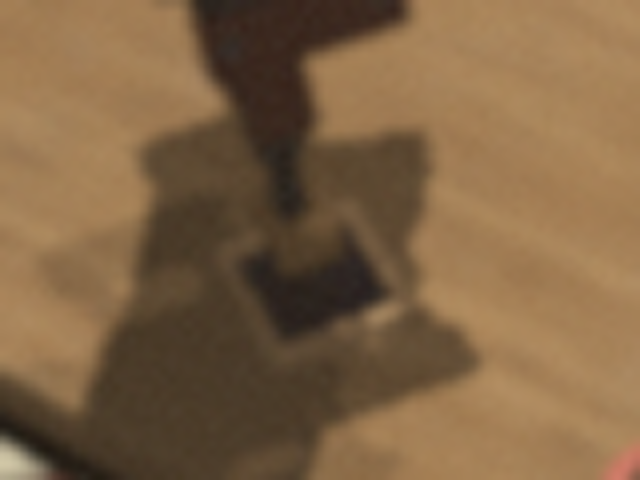

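Aligned over the navy tray to within what I can see. I lower in two stages and release.

```bash
python3 -m inch '[[1,[0,0,-1],0],[1,[0,0,-1.6],0],[1,[0,0,-1.9],0],[1,[0,0,-2.1],0],[1,[0,0,-2.25],0],[1,[0,0,-2.25],0]]'; python3 p.py
```

```text
time_s: 13.5
ee_pos: [0.4703, 0.2554, 0.0497]
orientation: [0.68, 3.067, 0.0]
force: [0.4, 0.8, 1.3]
opening: 0.0154
13.5 [0.4703 0.2554 0.0497] yaw jaw 65.0 tilt [ 0.  0. -1.] F [0.43 0.76 1.32] op 0.0154 q [-0.67  0.47  0.07  2.02 -0.05  0.65  0.57]
```

```bash
python3 -m inch '[[1,[0,0,-0.06],0],[0.6,[0,0,-0.06],0],[0.3,[0,0,-0.06],0],[0.3,[0,0,-0.06],0],[0,[0,0,0.5],0],[0,[0,0,3],0],[0,[0,0,7],0],[0,[0,0,11],0],[0,[0,0,11],0]]'; python3 p.py
python3 -m inch '[[0,[-0.4,-4,0],-10],[0,[-0.8,-9,0],-20],[0,[-1.2,-14,0],-30],[0,[-1.7,-18,0],-40],[0,[-1.7,-18,0],-50],[0,[-1.7,-18,0],-60],[0,[-1.7,-18,-5],-60],[0,[-1.7,-18,-8],-60],[0,[-1.7,-18,-8],-60]]'; python3 p.py
python3 - <<'E'
from h import *
a=[]
for n,(u,v) in dict(top=(155,239),scene=(160,188)).items():
    s=snap(n); a.append(cv2.resize(s["img"][v-24:v+24,u-31:u+31],(400,308),interpolation=cv2.INTER_CUBIC))
u,v=205,215; a.append(cv2.resize(s["img"][v-40:v+40,u-52:u+52],(400,308),interpolation=cv2.INTER_CUBIC))
a.append(np.zeros_like(a[0]))
cv2.imwrite("pics/c8.png",np.vstack([np.hstack(a[:2]),np.hstack(a[2:])])[...,::-1])
E
```

```text
time_s: 14.62
ee_pos: [0.4721, 0.2565, 0.1629]
orientation: [0.679, 3.063, 0.008]
force: [0.1, 0.1, 0.0]
opening: 0.0876
14.625 [0.4721 0.2565 0.1629] yaw jaw 65.0 tilt [ 0.005  0.004 -1.   ] F [0.06 0.11 0.03] op 0.0876 q [-0.69  0.3   0.09  1.95 -0.03  0.89  0.55]
time_s: 15.75
ee_pos: [0.4508, 0.0745, 0.0773]
orientation: [-2.121, -2.314, 0.008]
force: [-1.0, -0.8, 0.9]
opening: 0.0878
15.75 [0.4508 0.0745 0.0773] yaw jaw 5.0 tilt [-0.005 -0.002 -1.   ] F [-1.04 -0.82  0.85] op 0.0878 q [-0.56  0.33  0.31  2.19 -0.16  0.65 -0.05]
```

View pics/c8.png

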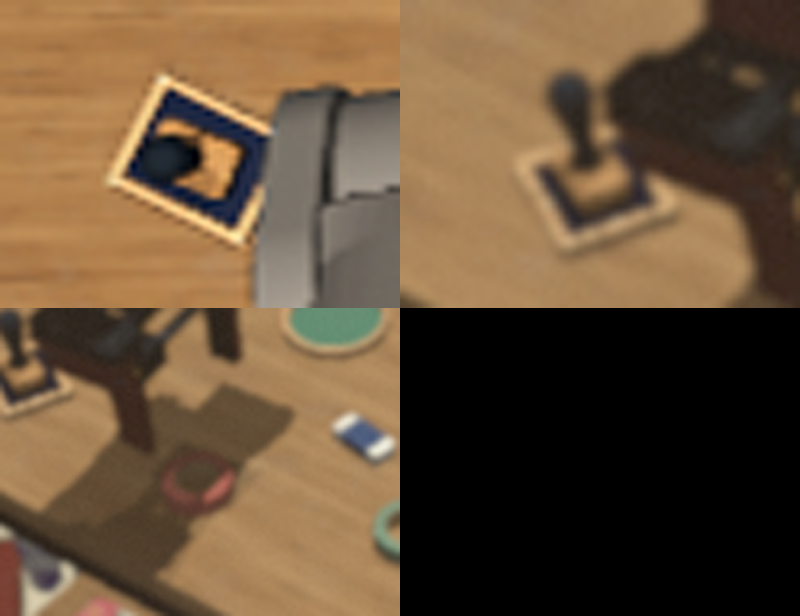

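The navy stamp is seated in its tray, with the base about 3–5° off the tray by eye. The coral roll at (200,480) is under the gripper. I descend and grip it.

```bash
python3 -m inch '[[0,[0,0,-2],0],[0,[0,0,-4],0],[0,[0,0,-5],0],[0,[0,0,-5.3],0],[0,[0,0,-5.3],0],[0.2,[0,0,-5.3],0],[0.5,[0,0,-5.3],0],[0.7,[0,0,-5.3],0],[1,[0,0,-5.3],0],[1,[0,0,-5.3],0],[1,[0,0,-5.3],0],[1,[0,0,-5.3],0]]'; python3 p.py
python3 -m inch '[[1,[0,0,1],0],[1,[0,0,4],0],[1,[0,0,8],0],[1,[0,0,11],0],[1,[0,0,11],0]]'; python3 p.py
```

```text
time_s: 17.35
ee_pos: [0.4531, 0.0753, 0.0264]
orientation: [-2.122, -2.316, 0.0]
force: [0.1, -0.4, 0.6]
opening: 0.0212
17.35 [0.4531 0.0753 0.0264] yaw jaw 5.0 tilt [-0. -0. -1.] F [ 0.13 -0.37  0.6 ] op 0.0212 q [-0.52  0.43  0.27  2.22 -0.22  0.52  0.  ]
time_s: 17.98
ee_pos: [0.4548, 0.0758, 0.1389]
orientation: [2.121, 2.315, 0.008]
force: [0.3, -0.5, -0.2]
opening: 0.0009
17.975 [0.4548 0.0758 0.1389] yaw jaw 5.0 tilt [ 0.005  0.002 -1.   ] F [ 0.27 -0.49 -0.23] op 0.0009 q [-0.61  0.22  0.35  2.15 -0.11  0.79 -0.1 ]
```

The grip missed: the opening went to 0. I look at why.

```bash
python3 -m inch '[[0,[0,0,3],0],[0,[0,0,6],0],[0,[0,0,6],0],[0,[0,0,6],0]]'
python3 - <<'E'
from h import *
s=snap("scene"); np.save("pics/scene2.npy",s,allow_pickle=True); t=snap("top"); np.save("pics/top2.npy",t,allow_pickle=True)
S=np.load("pics/scene0.npy",allow_pickle=True).item()
d=cv2.absdiff(s["img"],S["img"]).max(2)
print(np.abs(np.array(s["pose"])-S["pose"]).max())
u,v=205,215; a=[cv2.resize(s["img"][v-40:v+40,u-52:u+52],(400,308),interpolation=cv2.INTER_CUBIC),cv2.resize(S["img"][v-40:v+40,u-52:u+52],(400,308),interpolation=cv2.INTER_CUBIC)]
cv2.imwrite("pics/c9.png",np.hstack(a)[...,::-1])
E
```

```text
time_s: 18.48
ee_pos: [0.4523, 0.0751, 0.1953]
orientation: [-2.122, -2.316, 0.002]
force: [0.1, -0.1, -0.4]
opening: 0.0369
0.0
```

View pics/c9.png

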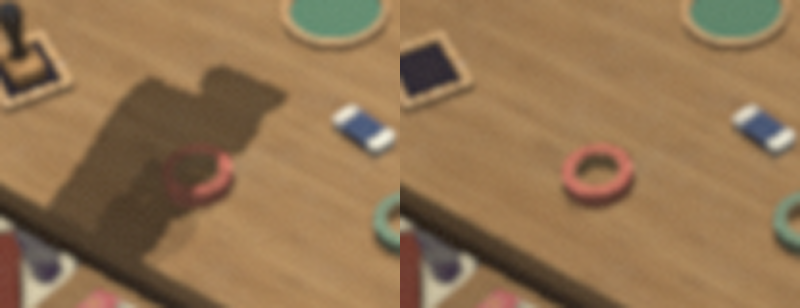

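The roll has not moved, so the fingers passed above it. I grip lower, with the tips about 2 mm above the table.

```bash
python3 -m inch '[[0,[0,0,-5],0],[0,[0,0,-10],0],[0,[0,0,-14],0],[0,[0,0,-16.5],0],[0,[0,0,-17.1],0],[0,[0,0,-17.4],0],[0,[0,0,-17.4],0]]'; python3 p.py
python3 -m inch '[[0.2,[0,0,0],0],[0.4,[0,0,0],0],[0.5,[0,0,0],0],[0.5,[0,0,0],0],[0.5,[0,0,0],0],[0.5,[0,0,0],0]]'; python3 p.py
python3 - <<'E'
from h import *
s=snap("scene")
u,v=205,215; a=cv2.resize(s["img"][v-30:v+30,u-40:u+40],(560,420),interpolation=cv2.INTER_CUBIC)
cv2.imwrite("pics/c10.png",a[...,::-1])
E
```

```text
time_s: 19.45
ee_pos: [0.4537, 0.0754, 0.023]
orientation: [2.122, 2.316, 0.002]
force: [-0.5, -0.1, -0.8]
opening: 0.0873
19.45 [0.4537 0.0754 0.023 ] yaw jaw 5.0 tilt [ 0.001  0.    -1.   ] F [-0.51 -0.08 -0.84] op 0.0873 q [-0.53  0.44  0.28  2.22 -0.24  0.51  0.02]
time_s: 20.2
ee_pos: [0.4531, 0.0753, 0.0224]
orientation: [-2.123, -2.316, 0.0]
force: [0.8, 0.0, 0.4]
opening: 0.0438
20.2 [0.4531 0.0753 0.0224] yaw jaw 5.0 tilt [-0.  0. -1.] F [0.76 0.02 0.43] op 0.0438 q [-0.53  0.44  0.28  2.22 -0.24  0.51  0.02]
```

View pics/c10.png

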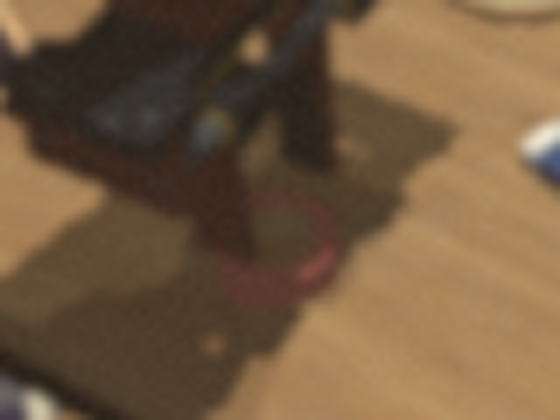

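Run:
```python
from h import *
S=np.load("pics/scene0.npy",allow_pickle=True).item()
q=lambda x,y:(165+x/7,185+y/7)
for n,p in dict(R=(310,168),L=(250,258),ring=(277,255)).items():
    for z in(.0034,.03): print(n,z,ray2plane(S,*q(*p),z).round(3))
for z in(.0034,.0224):
  for s in(-1,1):
    print(z,s,[round(float((a-b)*7)) for a,b in zip(proj(S,[.4531+s*.0238,.0753+s*.002,z]),(165,185))])
T=np.load("pics/top2.npy",allow_pickle=True).item()
print(manip.sense()['wrist_torque'])
```

```text
R 0.0034 [0.498 0.096 0.003]
R 0.03 [0.479 0.077 0.03 ]
L 0.0034 [0.448 0.084 0.003]
L 0.03 [0.431 0.066 0.03 ]
ring 0.0034 [0.455 0.077 0.003]
ring 0.03 [0.437 0.058 0.03 ]
0.0034 -1 [240, 301]
0.0034 1 [313, 220]
0.0224 -1 [234, 266]
0.0224 1 [308, 185]
[-0.0508495   0.03398762  0.02454648]
```

The visible fingertips back-project to z≈0.027 at TCP z 0.022. So the real tips are about 5 mm above the reported TCP, not 19 mm below it. I find the table by touch with the fingers open around the roll.

```bash
python3 -m inch '[[0,[0,0,0.2],0],[0,[0,0,0.2],0],[0,[0,0,0.2],0],[0,[0,0,0],0],[0,[0,0,-0.5],0],[0,[0,0,-0.9],0],[0,[0,0,-1.2],0],[0,[0,0,-1.2],0]]'; python3 p.py
python3 -m inch '[[0,[0,0,-0.2],0],[0,[0,0,-0.4],0],[0,[0,0,-0.4],0]]'; python3 p.py
```

```text
time_s: 21.25
ee_pos: [0.4529, 0.0752, 0.0101]
orientation: [-2.122, -2.316, 0.001]
force: [-0.6, -0.2, -0.8]
opening: 0.0883
21.25 [0.4529 0.0752 0.0101] yaw jaw 5.0 tilt [-0.001 -0.    -1.   ] F [-0.59 -0.16 -0.83] op 0.0883 q [-0.52  0.46  0.26  2.22 -0.25  0.48  0.03]
time_s: 21.62
ee_pos: [0.4531, 0.0753, 0.0064]
orientation: [-2.122, -2.316, 0.0]
force: [0.1, 0.6, 0.6]
opening: 0.0877
21.625 [0.4531 0.0753 0.0064] yaw jaw 5.0 tilt [-0. -0. -1.] F [0.06 0.6  0.57] op 0.0877 q [-0.52  0.47  0.26  2.22 -0.26  0.47  0.04]
```

```bash
python3 -m inch '[[0,[0,0,-0.2],0],[0,[0,0,-0.3],0],[0,[0,0,-0.4],0],[0,[0,0,-0.4],0]]'; python3 p.py
python3 -m inch '[[0.2,[0,0,0],0],[0.35,[0,0,0],0],[0.42,[0,0,0],0],[0.42,[0,0,0],0],[0.5,[0,0,0],0],[1,[0,0,0],0],[1,[0,0,0],0]]'; python3 p.py
```

```text
time_s: 22.12
ee_pos: [0.4531, 0.0753, 0.0024]
orientation: [-2.122, -2.316, 0.0]
force: [0.3, 0.1, 0.1]
opening: 0.0879
22.125 [0.4531 0.0753 0.0024] yaw jaw 5.0 tilt [-0. -0. -1.] F [0.32 0.06 0.11] op 0.0879 q [-0.51  0.48  0.26  2.22 -0.26  0.47  0.04]
time_s: 23.0
ee_pos: [0.4532, 0.0753, 0.0025]
orientation: [2.122, 2.316, 0.0]
force: [0.7, 0.6, 0.7]
opening: 0.0454
23.0 [0.4532 0.0753 0.0025] yaw jaw 5.0 tilt [ 0.  0. -1.] F [0.67 0.65 0.72] op 0.0454 q [-0.51  0.48  0.26  2.22 -0.26  0.47  0.04]
```

```bash
python3 -m inch '[[1,[0,0,0],0],[1,[0,0,0],0],[1,[0,0,0],0]]'; python3 p.py
```

```text
time_s: 23.38
ee_pos: [0.4532, 0.0753, 0.0025]
orientation: [2.122, 2.316, 0.0]
force: [-0.8, 0.6, -0.8]
opening: 0.0458
23.375 [0.4532 0.0753 0.0025] yaw jaw 5.0 tilt [ 0.  0. -1.] F [-0.78  0.55 -0.77] op 0.0458 q [-0.51  0.48  0.26  2.22 -0.26  0.47  0.04]
```

Gripped; the opening holds at 46 mm. I lift it and carry it to the coral dish.

```bash
python3 -m inch '[[1,[0,0,1],0],[1,[0,0,4],0],[1,[0,0,8],0],[1,[0,0,12],0],[1,[0,0,12],0]]'; python3 p.py
python3 -m inch '[[1,[1.5,-3,0],0],[1,[3.5,-7.5,0],0],[1,[6,-12.5,0],0],[1,[8.5,-18,0],0],[1,[11,-23.5,0],0],[1,[13.5,-29,0],0],[1,[15.5,-33,0],0],[1,[16.6,-35.3,0],0],[1,[16.6,-35.3,-3],0],[1,[16.6,-35.3,-7],0],[1,[16.6,-35.3,-9],0],[1,[16.6,-35.3,-9],0]]'; python3 p.py
python3 - <<'E'
from h import *
s=snap("scene")
u,v=350,235; a=cv2.resize(s["img"][v-36:v+36,u-48:u+48],(640,480),interpolation=cv2.INTER_CUBIC)
cv2.imwrite("pics/c11.png",a[...,::-1])
E
```

```text
time_s: 24.0
ee_pos: [0.4552, 0.0759, 0.1255]
orientation: [2.121, 2.314, 0.009]
force: [0.4, 0.2, -0.5]
opening: 0.0458
24.0 [0.4552 0.0759 0.1255] yaw jaw 5.0 tilt [ 0.006  0.003 -1.   ] F [ 0.37  0.16 -0.48] op 0.0458 q [-0.62  0.25  0.37  2.16 -0.13  0.75 -0.08]
time_s: 25.5
ee_pos: [0.6177, -0.277, 0.0305]
orientation: [-2.12, -2.314, 0.002]
force: [0.3, 0.1, 0.3]
opening: 0.0455
25.5 [ 0.6177 -0.277   0.0305] yaw jaw 5.0 tilt [-0.004  0.001 -1.   ] F [0.33 0.06 0.26] op 0.0455 q [ 0.07  0.71  0.38  1.69 -0.34  0.81  0.69]
```

View pics/c11.png

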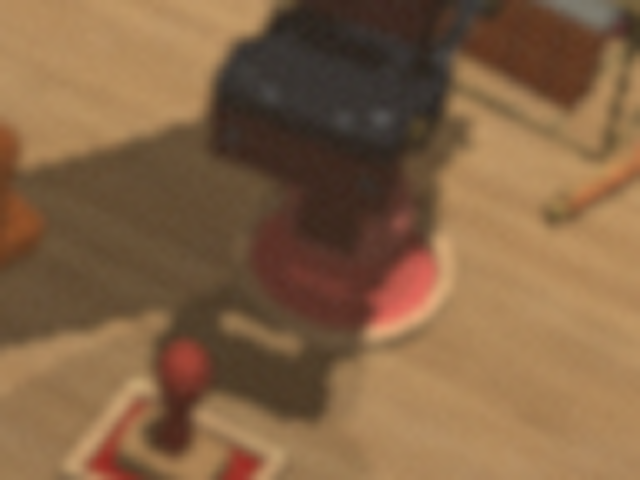

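The roll is over the coral dish and clear of the red stamp. I lower it slowly, checking contact.

```bash
python3 -m inch '[[1,[0,0,-1],0],[1,[0,0,-1.8],0],[1,[0,0,-2.3],0],[1,[0,0,-2.5],0],[1,[0,0,-2.6],0],[1,[0,0,-2.65],0],[1,[0,0,-2.65],0]]'; python3 p.py
```

```text
time_s: 26.42
ee_pos: [0.6193, -0.2778, 0.0061]
orientation: [2.122, 2.316, 0.0]
force: [-0.3, 0.2, 1.0]
opening: 0.0454
26.425 [ 0.6193 -0.2778  0.0061] yaw jaw 5.0 tilt [ 0. -0. -1.] F [-0.28  0.25  0.97] op 0.0454 q [ 0.08  0.74  0.36  1.7  -0.35  0.76  0.7 ]
```

```bash
python3 -m inch '[[1,[0,0,-0.05],0],[1,[0,0,-0.08],0],[1,[0,0,-0.08],0]]'; python3 p.py
```

```text
time_s: 26.8
ee_pos: [0.6193, -0.2778, 0.0055]
orientation: [2.122, 2.316, 0.0]
force: [-0.9, 0.7, 3.6]
opening: 0.0453
26.8 [ 0.6193 -0.2778  0.0055] yaw jaw 5.0 tilt [ 0. -0. -1.] F [-0.87  0.7   3.58] op 0.0453 q [ 0.08  0.74  0.36  1.7  -0.35  0.76  0.7 ]
```

```bash
python3 -m inch '[[0.7,[0,0,0],0],[0.3,[0,0,0],0],[0.2,[0,0,0],0],[0,[0,0,0.5],0],[0,[0,0,3],0],[0,[0,0,8],0],[0,[0,0,12.5],0],[0,[0,0,12.5],0]]'; python3 p.py
python3 - <<'E'
from h import *
for n,(u,v) in dict(top=(273,228),scene=(260,232)).items():
    s=np.load(f"pics/{n}0.npy",allow_pickle=True).item()
    hsv=cv2.cvtColor(s["img"],cv2.COLOR_RGB2HSV); m=cv2.inRange(hsv,(35,15,0),(100,255,255))
    k=np.zeros_like(m); cv2.circle(k,(u,v),18,255,-1); m&=k
    p=np.argwhere(m)[:,::-1]; h=cv2.convexHull(p.astype(np.int32))[:,0]
    w=np.array([ray2plane(s,x,y,.010)[:2] for x,y in h],np.float32)*1000
    print(n,len(p),cv2.minEnclosingCircle(w),cv2.minAreaRect(w))
E
```

```text
time_s: 27.8
ee_pos: [0.6216, -0.2792, 0.1347]
orientation: [2.118, 2.311, 0.005]
force: [-0.3, -0.0, -0.7]
opening: 0.0877
27.8 [ 0.6216 -0.2792  0.1347] yaw jaw 5.0 tilt [ 0.007 -0.003 -1.   ] F [-0.25 -0.   -0.67] op 0.0877 q [ 0.04  0.59  0.43  1.64 -0.28  0.97  0.65]
top 122 ((498.328369140625, -70.07783508300781), 23.92257308959961) ((498.9837646484375, -70.38200378417969), (43.84599304199219, 43.789485931396484), 89.82740020751953)
scene 117 ((498.05340576171875, -68.37010955810547), 25.262834548950195) ((498.1275939941406, -67.52001190185547), (48.279354095458984, 43.677188873291016), 33.31722640991211)
```

```bash
python3 -m inch '[[0,[-2.5,4,0],0],[0,[-5,9,0],0],[0,[-8,14,0],0],[0,[-11,19,0],0],[0,[-12.1,20.9,0],0],[0,[-12.1,20.9,-4],0],[0,[-12.1,20.9,-8],0],[0,[-12.1,20.9,-10.5],0],[0,[-12.1,20.9,-12],0],[0,[-12.1,20.9,-12.5],0],[0,[-12.1,20.9,-12.75],0],[0,[-12.1,20.9,-12.75],0]]'; python3 p.py
python3 -m inch '[[0.2,[0,0,0],0],[0.35,[0,0,0],0],[0.42,[0,0,0],0],[0.42,[0,0,0],0],[0.5,[0,0,0],0],[1,[0,0,0],0],[1,[0,0,0],0],[1,[0,0,0],0],[1,[0,0,0],0]]'; python3 p.py
```

```text
time_s: 29.3
ee_pos: [0.4987, -0.0687, 0.0032]
orientation: [2.122, 2.316, 0.001]
force: [0.2, -0.3, 0.1]
opening: 0.0876
29.3 [ 0.4987 -0.0687  0.0032] yaw jaw 5.0 tilt [ 0.001  0.    -1.   ] F [ 0.25 -0.32  0.15] op 0.0876 q [-0.25  0.53  0.33  2.13 -0.33  0.53  0.41]
time_s: 30.42
ee_pos: [0.4982, -0.0687, 0.0027]
orientation: [2.122, 2.316, 0.0]
force: [-0.6, -0.2, -0.3]
opening: 0.0454
30.425 [ 0.4982 -0.0687  0.0027] yaw jaw 5.0 tilt [ 0.  0. -1.] F [-0.6  -0.16 -0.3 ] op 0.0454 q [-0.25  0.53  0.33  2.13 -0.33  0.52  0.41]
```

```bash
python3 -m inch '[[1,[0,0,1],0],[1,[0,0,5],0],[1,[0,0,10],0],[1,[0,0,12],0],[1,[3,3.5,12],0],[1,[7,8,12],0],[1,[11,12.5,12],0],[1,[15.2,17.3,12],0],[1,[15.2,17.3,12],0],[1,[15.2,17.3,8],0],[1,[15.2,17.3,4],0],[1,[15.2,17.3,4],0]]'; python3 p.py
python3 -m inch '[[1,[0,0,-1.5],0],[1,[0,0,-2.5],0],[1,[0,0,-3.2],0],[1,[0,0,-3.5],0],[1,[0,0,-3.65],0],[1,[0,0,-3.72],0],[1,[0,0,-3.72],0]]'; python3 p.py
```

```text
time_s: 31.92
ee_pos: [0.6471, 0.1029, 0.0403]
orientation: [-2.121, -2.313, 0.009]
force: [0.1, 0.5, 0.7]
opening: 0.0457
31.925 [0.6471 0.1029 0.0403] yaw jaw 4.9 tilt [-0.006 -0.002 -1.   ] F [0.1  0.46 0.71] op 0.0457 q [-0.5   0.66  0.35  1.74 -0.3   0.79  0.09]
time_s: 32.8
ee_pos: [0.6503, 0.1044, 0.0057]
orientation: [2.122, 2.316, 0.001]
force: [-0.5, -0.0, 1.5]
opening: 0.0458
32.8 [0.6503 0.1044 0.0057] yaw jaw 5.0 tilt [ 0.  0. -1.] F [-0.5  -0.05  1.46] op 0.0458 q [-0.49  0.71  0.33  1.75 -0.32  0.73  0.1 ]
```

```bash
python3 -m inch '[[1,[0,0,-0.06],0],[0.7,[0,0,-0.06],0],[0.3,[0,0,-0.06],0],[0.2,[0,0,-0.06],0],[0,[0,0,0.5],0],[0,[0,0,4],0],[0,[0,0,9],0],[0,[0,0,15],0],[0,[0,0,20],0],[0,[0,0,20],0]]'; python3 p.py
python3 -m inch '[[0,[-3,5,0],5],[0,[-6,10,0],10],[0,[-9,16,0],20],[0,[-12,21,0],30],[0,[-15,26,0],40],[0,[-18,31,0],50],[0,[-21,36,0],59],[0,[-24,41,0],59],[0,[-28,46,0],59],[0,[-32,50,0],59],[0,[-32,50,0],59],[0,[-32,50,0],59]]'; python3 p.py
python3 - <<'E'
from h import *
t=snap("top"); s=snap("scene"); np.save("pics/topF.npy",t,allow_pickle=True)
I=t["img"]; c=lambda I,u,v,w,W=400,H=300:cv2.resize(I[v-w*3//8:v+w*3//8,u-w//2:u+w//2],(W,H),interpolation=cv2.INTER_CUBIC)
cv2.imwrite("pics/f1.png",np.vstack([np.hstack([c(I,155,239,40),c(I,210,175,64)]),np.hstack([c(I,347,185,64),c(I,347,229,40)])])[...,::-1])
cv2.imwrite("pics/f2.png",cv2.resize(I[140:280,120:460],(800,330),interpolation=cv2.INTER_CUBIC)[...,::-1])
E
```

```text
time_s: 34.05
ee_pos: [0.653, 0.1043, 0.2107]
orientation: [2.12, 2.312, 0.012]
force: [-0.5, -0.0, 0.1]
opening: 0.0878
34.05 [0.653  0.1043 0.2107] yaw jaw 5.0 tilt [ 0.009  0.002 -1.   ] F [-0.49 -0.    0.13] op 0.0878 q [-0.56  0.48  0.43  1.62 -0.22  1.08  0.02]
time_s: 35.55
ee_pos: [0.3305, 0.6034, 0.2044]
orientation: [0.707, 3.061, -0.003]
force: [0.1, -0.7, -0.6]
opening: 0.0877
35.55 [0.3305 0.6034 0.2044] yaw jaw 64.0 tilt [ 0.    -0.002 -1.   ] F [ 0.09 -0.66 -0.56] op 0.0877 q [-1.21  0.51  0.08  1.53 -0.04  1.11 -0.01]
```

View pics/f1.png

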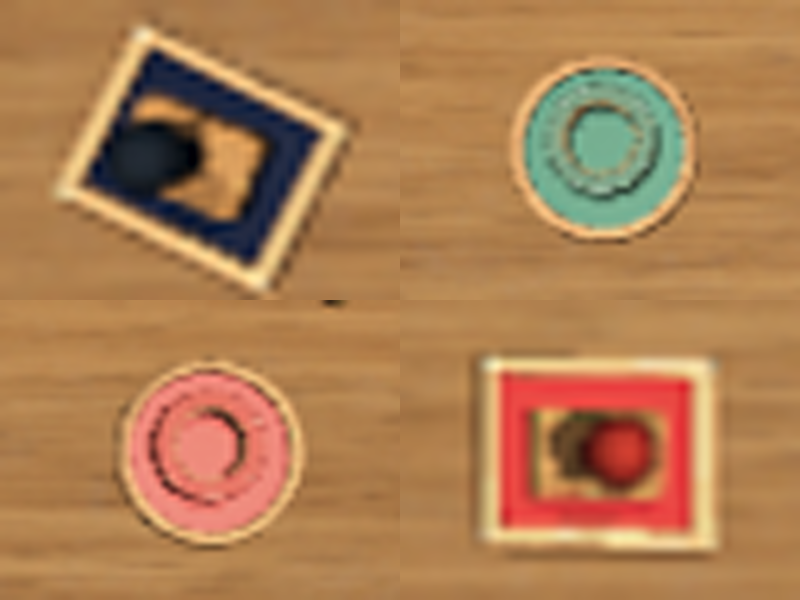

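View pics/f2.png

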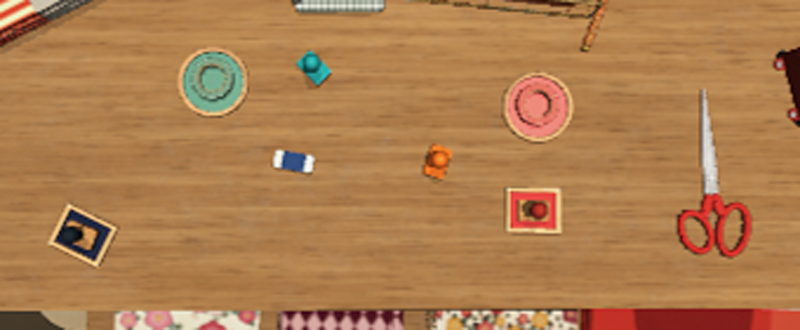

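All four look seated. I quantify the navy stamp's squareness before deciding whether to correct it.

Run:
```python
from h import *
t=np.load("pics/topF.npy",allow_pickle=True).item()
I=cv2.resize(t["img"][215:262,125:185],None,fx=8,fy=8,interpolation=cv2.INTER_CUBIC)
v=I[...,0].astype(np.uint8); m=(v>110).astype(np.uint8)
# dark lining+stamp region = inside of tray; base = bright blob inside
n,L,st,c=cv2.connectedComponentsWithStats(m)
for i in range(1,n):
    if 300<st[i,4]<20000:
        k=max(cv2.findContours((L==i).astype(np.uint8),0,1)[0],key=len); print('bright',st[i,4],cv2.minAreaRect(k))
n,L,st,c=cv2.connectedComponentsWithStats(1-m)
for i in range(1,n):
    if st[i,4]>2000:
        k=max(cv2.findContours((L==i).astype(np.uint8),0,1)[0],key=len); print('dark',st[i,4],cv2.minAreaRect(k))
# right+lower base edges: rightmost bright pixel per row inside the tray
```

```text
bright 4259 ((229.81277465820312, 196.80914306640625), (109.97694396972656, 74.24934387207031), 23.070411682128906)
dark 14058 ((240.60000610351562, 197.80001831054688), (153.84146118164062, 122.5365219116211), 26.56505012512207)
```

The navy base is 3.5° from its tray's axis (23.1° against 26.6°) and fully inside, which is good enough. The eraser is at (244.5,208) now and was at (244,208.6) before. The scissors tip is at column 418.8 and was at 418.6. Neither has moved, so I hand in.

```bash
python3 -c "
from rig import manip
print(manip.close_job())"
```

```text
the job is handed in; nothing more can be done
None
```

The job is handed in at about 36 s. The red and navy stamps stand in their own trays, and the coral and green rolls lie flat in their own dishes. I lowered each one until I felt light contact (about 1–4 N) before releasing it.

**Last checks (top camera, arm withdrawn):**
- All four are inside their rims.
- The red stamp looks square to its tray.
- The navy stamp is about 3.5° off square; I left it as it was.
- The eraser and scissors are within a pixel of where they started, and the orange and turquoise stamps look undisturbed.

**What disagreed:** the real fingertips are about 5 mm behind the reported TCP, not 19 mm ahead as stated. Because of that, my first grip on the coral roll, and a second try a little lower, closed in the air above it without moving it. I then gripped lower and it held. The stamps were therefore held nearer the top than the suggested 45 mm, but they stayed upright and did not slip.

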